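Shim a glued block in its jig and hold it clamped

TASK

The stepped wooden block in the gluing jig has just been glued and must be clamped lengthwise, but the sprung plunger's stroke is too short to reach it. Stand the grey metal spacer blocks upright one behind another in the gap between block and plunger, as many as it takes until pushing the plunger's plate is felt to squeeze the whole stack tight against the end stop before the plunger runs into its own stop. Finish while still holding the plunger pressed in with about 10 N, touching nothing but its plate, with unused spacers outside the jig, the block still lying in the jig and the other things on the bench left alone.

Things in the scene. Friction and masses are not known exactly. Their poses are not given: they have to be found in the camera images.
- jig: gluing jig, fixed; origin on the bench surface, y runs along it from end stop to plunger. Wooden bed 74 wide (x), y -152 to +120 mm, top 12 mm above the bench. Two rails 7 mm high, 36 apart inside, centred on x = 0, from y -140 to +60; block and spacers stand between them. Guide block (40 wide, to 38 mm above the bench) at y 85 to 117 carries the plunger. Only spacers and push plate are taller than 40 mm.
- plunger (a joint): travel of the plunger in m along the jig's -y: 0 drawn back (where a light return spring of 1.6 to 2.8 N puts it when nothing pushes it), 0.030 at its own stop, where it can go no farther.
- push_plate (a point): outer face of the plunger's upright push plate (34 wide, 8 thick, 15 to 65 mm above the bench) beyond the guide, facing the jig's +y. Middle of the face, 45 mm above the bench, at y 157 mm of the jig when drawn back. Push it along the jig's -y; the bench beyond it is free for the fingers.
- pad_face (a point): middle of the front face of the plunger's pad (30 wide, 26 high), which bears on the spacers; 27 mm above the bench, 70 mm along the jig's y when drawn back. Moves with the plunger. Take care: a 0.3 m tall stack of boxes stands beyond the jig, its near corner about 0.52 m ahead and 0.08 m left of the robot base; carry spacers round that corner on the robot's side.
- block_center (a point): the glued workpiece: stepped wooden pinning block lying loose between the rails, 28 wide x 90 long, 26 high at its tall end, 60 g. Point midway along it, 13 mm above its underside. Its own y points to the low end, which is at the end stop (1 to 4 mm short of it); its tall end, 45 mm from this point, faces the plunger.
- stop_face (a point): middle of the face (34 wide, 28 high) of the fixed end stop that the block is pressed against, 13 mm above the bed. The stop is bolted at a different place along the jig each time: the gap between the block's tall end and the drawn-back pad is about 34 to 86 mm, so one to three spacers are needed.
- spacer_1_center (a point): a plain grey metal spacer block standing upright on the bench: 30 (own x) x 20 (own y, its thickness) x 50 high (z), 80 g. This point is its centre, 25 mm above its foot. All three are alike; grip it across the 30 mm width, near its top; in the jig its 20 mm thickness must lie along the jig's y.
- spacer_2_center (a point): a plain grey metal spacer block standing upright on the bench: 30 (own x) x 20 (own y, its thickness) x 50 high (z), 80 g. This point is its centre, 25 mm above its foot. All three are alike; grip it across the 30 mm width, near its top; in the jig its 20 mm thickness must lie along the jig's y.
- spacer_3_center (a point): a plain grey metal spacer block standing upright on the bench: 30 (own x) x 20 (own y, its thickness) x 50 high (z), 80 g. This point is its centre, 25 mm above its foot. All three are alike; grip it across the 30 mm width, near its top; in the jig its 20 mm thickness must lie along the jig's y.
- pinning_block: the same wooden block; origin under its middle on its underside
- end_stop: the same fixed end stop; origin at the foot of its face, on the bed
- spacer_1: spacer 1 again; origin at the middle of its foot
- spacer_2: spacer 2 again; origin at the middle of its foot
- spacer_3: spacer 3 again; origin at the middle of its foot
- eraser: bystander, not part of the job: rectangular rubber in a card sleeve, 23 x 52 x 12 mm; origin in the middle of its underside
- glue_bottle: bystander, not part of the job: upright squeeze bottle with a pointed cap, 33 x 52 x 123 mm; origin in the middle of its underside
- mug_1: bystander, not part of the job: mug with a handle, 82 x 114 x 91 mm; origin in the middle of its underside
- tape_1: bystander, not part of the job: roll of parcel tape lying flat, 94 across, 48 high mm; origin in the middle of its underside
- pin_tin: bystander, not part of the job: round flat tin, 62 across, 22 high mm; origin in the middle of its underside
- vial_5: bystander, not part of the job: small capped glass vial standing, 22 across, 55 high mm; origin in the middle of its underside

How it is judged:
On the way:
1. a first spacer stands upright in the gap between the block and the plunger, let go ((((x of spacer_1_center in the frame of jig between -0.007 and 0.007 m and y of spacer_1_center in the frame of jig between -0.02 and 0.062 m and z of spacer_1_center in the frame of jig below 0.042 m and angle between spacer_1_center's own z axis and vertical below 0.1 rad) and contact force between the fingers and spacer_1 below 0.3 N) or ((x of spacer_2_center in the frame of jig between -0.007 and 0.007 m and y of spacer_2_center in the frame of jig between -0.02 and 0.062 m and z of spacer_2_center in the frame of jig below 0.042 m and angle between spacer_2_center's own z axis and vertical below 0.1 rad) and contact force between the fingers and spacer_2 below 0.3 N) or ((x of spacer_3_center in the frame of jig between -0.007 and 0.007 m and y of spacer_3_center in the frame of jig between -0.02 and 0.062 m and z of spacer_3_center in the frame of jig below 0.042 m and angle between spacer_3_center's own z axis and vertical below 0.1 rad) and contact force between the fingers and spacer_3 below 0.3 N))), for 0.2 s.
At the end, for the whole second after the job is handed in: Robot pushes the plunger (over 4 N), in by 2 to 29.3 mm; plunger bears on a spacer (over 4 N), spacer on block and block on end stop (over 3 N each); block flat; each spacer upright (0.1 rad) on the bed between the rails, or over 120 mm from the pad; robot touches neither block nor spacers (value of joint plunger between 0.002 and 0.0293 m and ((contact force between plunger and spacer_1 above 4 N and (x of spacer_1_center in the frame of jig between -0.007 and 0.007 m and y of spacer_1_center in the frame of jig between -0.02 and 0.062 m and z of spacer_1_center in the frame of jig below 0.042 m and angle between spacer_1_center's own z axis and vertical below 0.1 rad)) or (contact force between plunger and spacer_2 above 4 N and (x of spacer_2_center in the frame of jig between -0.007 and 0.007 m and y of spacer_2_center in the frame of jig between -0.02 and 0.062 m and z of spacer_2_center in the frame of jig below 0.042 m and angle between spacer_2_center's own z axis and vertical below 0.1 rad)) or (contact force between plunger and spacer_3 above 4 N and (x of spacer_3_center in the frame of jig between -0.007 and 0.007 m and y of spacer_3_center in the frame of jig between -0.02 and 0.062 m and z of spacer_3_center in the frame of jig below 0.042 m and angle between spacer_3_center's own z axis and vertical below 0.1 rad))) and ((contact force between pinning_block and spacer_1 above 3 N and (x of spacer_1_center in the frame of jig between -0.007 and 0.007 m and y of spacer_1_center in the frame of jig between -0.02 and 0.062 m and z of spacer_1_center in the frame of jig below 0.042 m and angle between spacer_1_center's own z axis and vertical below 0.1 rad)) or (contact force between pinning_block and spacer_2 above 3 N and (x of spacer_2_center in the frame of jig between -0.007 and 0.007 m and y of spacer_2_center in the frame of jig between -0.02 and 0.062 m and z of spacer_2_center in the frame of jig below 0.042 m and angle between spacer_2_center's own z axis and vertical below 0.1 rad)) or (contact force between pinning_block and spacer_3 above 3 N and (x of spacer_3_center in the frame of jig between -0.007 and 0.007 m and y of spacer_3_center in the frame of jig between -0.02 and 0.062 m and z of spacer_3_center in the frame of jig below 0.042 m and angle between spacer_3_center's own z axis and vertical below 0.1 rad))) and contact force between pinning_block and end_stop above 3 N and contact force between any of the fingers, the arm and plunger above 4 N and angle between block_center's own z axis and vertical below 0.08 rad and ((x of spacer_1_center in the frame of jig between -0.007 and 0.007 m and y of spacer_1_center in the frame of jig between -0.02 and 0.062 m and z of spacer_1_center in the frame of jig below 0.042 m and angle between spacer_1_center's own z axis and vertical below 0.1 rad) or horizontal distance between spacer_1_center and pad_face above 0.12 m) and ((x of spacer_2_center in the frame of jig between -0.007 and 0.007 m and y of spacer_2_center in the frame of jig between -0.02 and 0.062 m and z of spacer_2_center in the frame of jig below 0.042 m and angle between spacer_2_center's own z axis and vertical below 0.1 rad) or horizontal distance between spacer_2_center and pad_face above 0.12 m) and ((x of spacer_3_center in the frame of jig between -0.007 and 0.007 m and y of spacer_3_center in the frame of jig between -0.02 and 0.062 m and z of spacer_3_center in the frame of jig below 0.042 m and angle between spacer_3_center's own z axis and vertical below 0.1 rad) or horizontal distance between spacer_3_center and pad_face above 0.12 m) and contact force between each of the fingers, the arm and pinning_block below 0.5 N and contact force between each of the fingers, the arm and spacer_1 below 0.5 N and contact force between each of the fingers, the arm and spacer_2 below 0.5 N and contact force between each of the fingers, the arm and spacer_3 below 0.5 N and linear speed of pinning_block below 0.01 m/s); the arm keeps its last pose, push and grip.
It fails at once if a bystander is moved by more than 30 mm (distance of any of eraser, glue_bottle, mug_1, tape_1, pin_tin, vial_5 from where it was at the start of the episode above 0.03 m).
It fails at once if the block is lifted or tipped out of the jig (z of block_center in the frame of jig above 0.045 m or angle between block_center's own z axis and vertical above 0.4 rad).
It also fails if it takes over 72 s, if anything falls off the work surface, if the arm or the gripper's body presses on something with over 40 N, if the wrist force passes 120 N, or if a joint passes its speed limit or range.

ROBOT

A 6-joint arm with a two-finger parallel gripper is mounted at the origin on the work surface; the furniture and walls round the work are solid. World frame = base frame: x ahead of the robot, y to its left, z up, the work surface at z = 0. Lengths are in m, angles in rad, forces in N, time in s.
With the tool pointing down it reaches from about 0.35 to 0.975 m from the base axis. Payload 4.9 kg.
Tool frame: the origin (TCP) lies midway between the tips of the shut fingers; the grasp point (between the pads) lies 19 mm behind it; z points along the fingers, y is the line along which they close (so a half turn about z gives the same grasp; the last joint's range is limited). The gripper opens to 85 mm and grips with 20 to 120 N. Pads are 22 mm wide; open, the fingers measure 114 mm over their backs; the gripper's body (76 mm by 85 mm) begins 54 mm behind the grasp point. The pads swing forward as they close: fully open they stand 13 mm farther back than shut.
Start: joints at [1.203, 0.053, 1.613, -0, 1.476, -0.119], TCP at [0.154, 0.606, 0.231] pointing down, gripper open.
Joint ranges: [-3.01, 3.01], [-1.01, 2.22], [0.06, 2.58], [-1.02, 4.17], [0.09, 2.62], [-3.14, 3.14]. Speed limits (rad/s): [2.57, 2.57, 3.14, 3.14, 3.14, 3.14].

INTERFACE

Orientations are given as a rotation vector (axis times angle).
In Python, from station import ctrl gives the robot as it stands.
- The arm moves only by the shell command python3 -m handwheel 'ROWS' [FORCE]. ROWS is JSON, a list of rows, each an object with "gripper": the gripper command: -1 is fully open, 1 is shut, values between are in proportion; "offset": the shift along the tool's x, y, z in mm, a list of three; "rotation": the turn, a rotation vector about the tool's x, y, z in rad, a list of three. A call has exactly 8 rows; each row is the pose to reach, as a shift and turn from the pose commanded when the call began, along the tool's axes at that moment; what a row does not reach only later rows make up. A row lasts 1/8 s, in which the tool goes at most 62.5 mm and 10.7 degrees, less where a joint would pass 70% of its speed; a pose out of reach is approached as far as the arm can. A call with a gripper value outside its range is refused whole. The fingers move at their own pace and stop on an object; FORCE is the grip in N (left out, the last holds). Time passes only in rows, so rows that repeat a pose let the fingers close, or fill a call up. It gives the time, the measured TCP pose, the force, the opening and the grip force at its end, in the units of the state.
- ctrl.get_obs(): the state, without advancing time (a new reading comes with each control period).
- ctrl.get_image(name): name is "side" or "top"; returns a dict with "image" (420x560x3 uint8, red, green, blue), "fovy" (degrees; the focal length in pixels is half the picture's height over the tangent of half this angle, whatever the lens; pixels are square), "cx", "cy" (the principal point, pixels), "xyz" and "attitude" of the camera in the world. Camera axes: x right, y up, looking along -z (the intrinsics and any distortion apply to the point x, -y, -z); pixel columns grow to the right and rows downward; lengths in m; the calibration is good to about 2 mm. A picture is of the moment at which its call begins. There is no depth.
- ctrl.finish_job(): hands the job in; it is judged then, once.
The state is a dict: "t": time; "q": joint angles; "dq": joint speeds; "effort": joint torques, N m; "tool_pos": TCP position; "tool_rot": TCP orientation; "contact_force": force on the tool from outside, world axes, zero at the start; "wrist_torque": the same for the moment, N m; "opening": finger opening in m; "grip_force": force on a finger pad.
Only numpy, scipy, OpenCV 4.12 (cv2) and the standard library are available. Lean on these libraries where they do the work, as an engineer would, in place of code of your own. Each camera call takes 0.05 s, during which the arm holds its last target. There are 200 camera calls.

## Working session

There is one attempt and no reset: what is moved stays moved. The work goes in short steps, Python scripts to look and compute and a shell command to move; the robot and the scene stay as the last step left them, time stands still between calls to the robot, and variables do not carry over. Pictures are saved under pics/ and viewed, at most 10 in all, crops included, and the job is handed in when it is done.

```bash
ls; mkdir -p pics; python3 - <<'E'
from station import ctrl
import cv2
o=ctrl.get_obs();print({k:o[k] for k in('t','tool_pos','tool_rot','contact_force','opening')})
for n in('top','side'):
    d=ctrl.get_image(n);cv2.imwrite(f'pics/{n}0.png',d['image'][...,::-1])
    print(n,{k:v for k,v in d.items() if k!='image'})
E
```

```text
pics
{'t': 0.0, 'tool_pos': array([0.15367564, 0.60515565, 0.23005474]), 'tool_rot': array([-0.38975858, -3.11680591,  0.00319558]), 'contact_force': array([ 0.03706605,  0.0959171 , -0.904399  ]), 'opening': 0.08522065527126704}
top {'fovy': 46.21412293714923, 'cx': 278.4761061420393, 'cy': 203.52532939429216, 'xyz': array([0.49050886, 0.19105344, 1.40384883]), 'attitude': array([ 0.02871883, -0.0689935 , -1.56583914])}
side {'fovy': 44.56501187874384, 'cx': 277.30177708669305, 'cy': 213.41948024842125, 'xyz': array([0.61183377, 1.23598127, 0.59652752]), 'attitude': array([0.02645077, 1.6070795 , 2.60885851])}
```

View pics/top0.png

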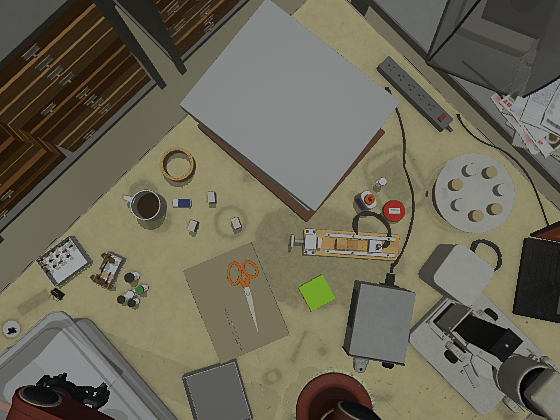

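View pics/side0.png

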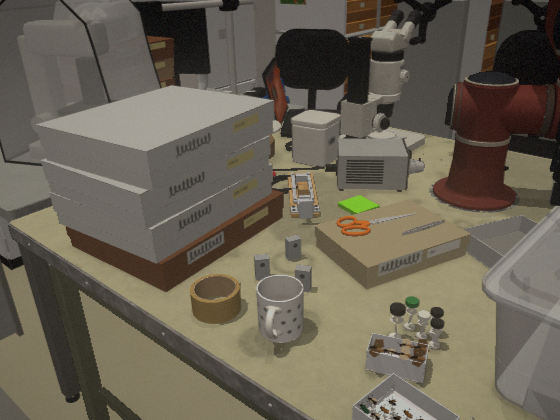

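The top view shows the jig at about (355,243) with its push plate on the left at (291,243). The three grey spacers are at (194,227), (211,198) and (236,224), and the box stack corner is near (308,218). In the side view the spacers are at (262,266), (293,248) and (303,277), and the jig is at (304,195).

```bash
cat > h.py <<'E'
import numpy as np,cv2
from station import ctrl
from scipy.spatial.transform import Rotation as R
def cam(n):
    d=ctrl.get_image(n); d['f']=d['image'].shape[0]/2/np.tan(np.radians(d['fovy'])/2)
    d['R']=R.from_rotvec(d['attitude']).as_matrix(); return d
def ray(d,uv):
    u,v=uv; r=d['R']@np.array([(u-d['cx'])/d['f'],-(v-d['cy'])/d['f'],-1.]); return r/np.linalg.norm(r)
def plane(d,uv,z):
    r=ray(d,uv); return d['xyz']+r*(z-d['xyz'][2])/r[2]
def proj(d,p):
    c=d['R'].T@(np.asarray(p,float)-d['xyz']); return np.array([d['cx']+d['f']*c[0]/-c[2],d['cy']-d['f']*c[1]/-c[2]])
def tri(d1,a,d2,b):
    r1,r2=ray(d1,a),ray(d2,b); s=np.linalg.lstsq(np.c_[r1,-r2],d2['xyz']-d1['xyz'],rcond=None)[0]
    p,q=d1['xyz']+s[0]*r1,d2['xyz']+s[1]*r2; return (p+q)/2,np.linalg.norm(p-q)
E
python3 - <<'E'
from h import *
t=cam('top');s=cam('side')
print(proj(t,[0,0,0]))
for p in((194,227),(211,198),(236,224)): print(plane(t,p,.05))
for p in((291,243),(398,246)): print(plane(t,p,.02))
def crop(d,x,y,w,h,k): return cv2.resize(d['image'][y:y+h,x:x+w,::-1],None,fx=k,fy=k,interpolation=cv2.INTER_CUBIC)
a=crop(t,170,180,240,90,3.3); b=crop(s,230,160,110,140,2.2)
cv2.imwrite('pics/ct.png',cv2.resize(t['image'][180:280,180:410,::-1],None,fx=3.4,fy=3.4,interpolation=cv2.INTER_CUBIC))
cv2.imwrite('pics/cs.png',cv2.resize(s['image'][160:300,230:340,::-1],None,fx=4.2,fy=4.2,interpolation=cv2.INTER_CUBIC))
E
```

```text
[333.27314631 410.3317563 ]
[0.50942896 0.38748786 0.05      ]
[0.58925094 0.3420678  0.05      ]
[0.5180974  0.27283458 0.05      ]
[0.46605472 0.12014015 0.02      ]
[ 0.45854027 -0.18198158  0.02      ]
```

View pics/ct.png

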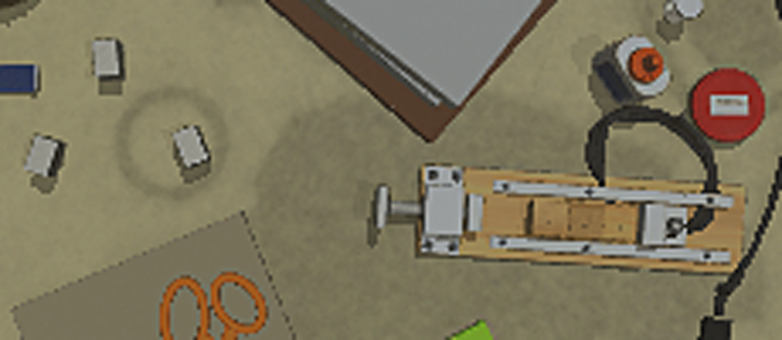

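View pics/cs.png

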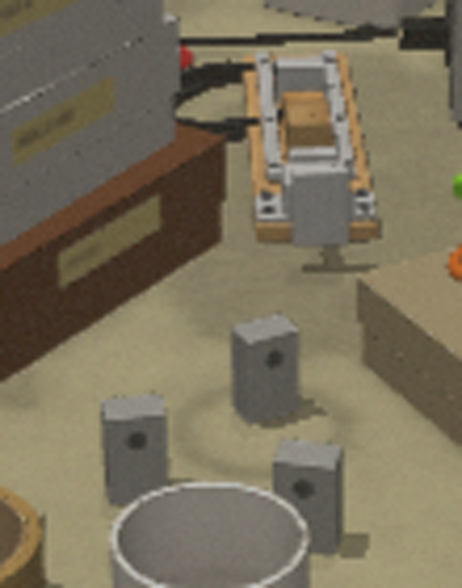

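The crops show:
- **Spacers:** the tops are at crop (107,58), (45,156) and (191,147).
- **Jig:** the bed spans crop x 417–745, with the pad front near x 483, the block's tall end near 528 and the stop face near 640. That suggests a gap of about 37 mm.
- **Clearance:** the corner of the box stack is at (432,140), close to the plunger plate.

Next I'll measure these.

```bash
cat > m.py <<'E'
from h import *
def mask(d,roi,k,f):
    x,y,w,h=roi; im=cv2.resize(d['image'][y:y+h,x:x+w],None,fx=k,fy=k,interpolation=cv2.INTER_CUBIC)
    m=f(cv2.cvtColor(im,cv2.COLOR_RGB2HSV).astype(int)).astype(np.uint8)
    return m
def big(m,n=1): return sorted(cv2.findContours(m,cv2.RETR_EXTERNAL,cv2.CHAIN_APPROX_NONE)[0],key=cv2.contourArea)[::-1][:n]
def full(pts,roi,k): return (np.asarray(pts).reshape(-1,2)+.5)/k-.5+roi[:2]
def cen(c): M=cv2.moments(c);return [M['m10']/M['m00'],M['m01']/M['m00']]
E
python3 - <<'E'
from m import *
t=cam('top');s=cam('side');k=6
def px(d,n,ps): print(n,[cv2.cvtColor(d['image'][y:y+1,x:x+1],cv2.COLOR_RGB2HSV)[0,0].tolist() for x,y in ps])
px(t,'sp',[(211,197),(236,223),(193,226)]);px(t,'bench',[(225,210),(200,245)]);px(t,'wood',[(330,232),(390,255),(350,243)]);px(t,'benchnear',[(350,270),(310,262)])
px(s,'sp top',[(263,257),(293,238),(304,267)]);px(s,'sp front',[(258,272),(290,252),(299,285)]);px(s,'bench',[(280,270)])
tops=[];
for c0,s0 in (((193,226),(304,268)),((211,197),(262,257)),((236,223),(293,239))):
    roi=(c0[0]-12,c0[1]-12,24,24);m=mask(t,roi,k,lambda h:(h[...,1]<45)&(h[...,2]>125));c=big(m)[0]
    poly=full(c,roi,k);w=np.array([plane(t,p,.05)[:2] for p in poly])
    r=cv2.minAreaRect((w*1e3).astype(np.float32));g=full([cen(c)],roi,k)[0]
    roi2=(s0[0]-12,s0[1]-9,24,18);m2=mask(s,roi2,k,lambda h:(h[...,1]<45)&(h[...,2]>125));g2=None
    try:
        c2=big(m2)[0];g2=full([cen(c2)],roi2,k)[0];print('tri',tri(t,g,s,g2),cv2.contourArea(c2)/36)
    except Exception as e: print(e)
    print('top',g,g2,plane(t,g,.05),'rect',r)
roi=(295,222,115,45)
m=mask(t,roi,k,lambda h:(h[...,0]<19)&(h[...,1]>95)&(h[...,2]>90));m=cv2.morphologyEx(m,cv2.MORPH_CLOSE,np.ones((45,45)))
c=big(m)[0];w=np.array([plane(t,p,.012)[:2] for p in full(c,roi,k)])
r=cv2.minAreaRect((w*1e3).astype(np.float32));print('bed',r,cv2.boxPoints(r).round(1).tolist())
cv2.imwrite('pics/bed.png',m*255)
E
```

```text
sp [[25, 19, 147], [27, 19, 147], [27, 19, 150]]
bench [[26, 72, 128], [26, 69, 144]]
wood [[17, 140, 157], [60, 8, 163], [18, 131, 140]]
benchnear [[25, 67, 126], [26, 67, 122]]
sp top [[23, 21, 144], [16, 19, 146], [23, 16, 143]]
sp front [[18, 27, 94], [23, 23, 89], [17, 31, 114]]
bench [[25, 69, 133]]
tri (array([0.51331567, 0.39463478, 0.04979954]), np.float64(0.0005771101402653131)) 77.76388888888889
top [191.42314757 225.46480557] [302.7199748  267.46843186] [0.51359884 0.39457107 0.05      ] rect ((514.1100463867188, 394.5098876953125), (20.193979263305664, 30.183103561401367), 71.30401611328125)
tri (array([0.59261723, 0.34354433, 0.04976921]), np.float64(0.0014740108886724767)) 69.66666666666667
top [210.50387836 196.51503546] [261.20045853 256.32810562] [0.59333728 0.34347673 0.05      ] rect ((592.8945922851562, 343.4698181152344), (30.006919860839844, 19.604726791381836), 6.622992038726807)
tri (array([0.52156526, 0.27464384, 0.04990222]), np.float64(0.0014350295364995672)) 58.97222222222222
top [235.38211153 222.4735003 ] [292.5176506  237.60254095] [0.52227679 0.27456411 0.05      ] rect ((522.29150390625, 274.3683776855469), (30.29511070251465, 20.00241470336914), 23.21149444580078)
bed ((462.23773193359375, -66.88249969482422), (236.2261199951172, 74.78693389892578), 86.41604614257812) [[417.5, -182.39999389648438], [492.20001220703125, -187.10000610351562], [506.8999938964844, 48.70000076293945], [432.29998779296875, 53.29999923706055]]
```

```bash
cat >> m.py <<'E'
def jig(o,a): 
    a=np.radians(a);y=np.array([np.cos(a),np.sin(a)]);x=np.array([y[1],-y[0]])
    return lambda X,Y,z: np.r_[np.array(o)+x*X/1e3+y*Y/1e3,z/1e3]
def prof(d,J,xs,ys,z):
    P=np.array([[proj(d,J(x,y,z)) for y in ys] for x in xs],np.float32)
    return cv2.remap(d['image'],P[...,0].copy(),P[...,1].copy(),cv2.INTER_CUBIC).astype(int)
E
python3 - <<'E'
from m import *
t=cam('top');J=jig([.4644,-.0330],86.42)
def show(n,p,c): print(n,*[f'{v}:{a[0]},{a[1]},{a[2]}' for v,a in zip(c,p)])
ys=np.arange(-50,82,2);show('x0 z39',prof(t,J,[-6,-3,0,3,6],ys,39).mean(0).astype(int),ys)
ys=np.arange(104,136,2)
for x in(-28,28):show(f'bed+end x{x}',prof(t,J,[x-2,x,x+2],ys,12).mean(0).astype(int),ys)
ys=np.arange(138,166,2);show('plate z65',prof(t,J,[-8,-4,0,4,8],ys,65).mean(0).astype(int),ys)
xs=np.arange(-46,47,2);show('across y=-10 z19',prof(t,J,xs,np.arange(5,35,3),12).mean(1).astype(int),xs)
xs=np.arange(-26,27,2);show('plate across',prof(t,J,xs,[152,153,154],65).mean(1).astype(int),xs)
E
```

```text
x0 z39 -50:155,126,76 -48:156,128,76 -46:154,125,74 -44:140,115,69 -42:147,121,72 -40:157,128,76 -38:155,126,75 -36:154,125,74 -34:156,127,75 -32:155,126,74 -30:140,111,66 -28:136,107,66 -26:139,110,68 -24:141,112,69 -22:143,113,70 -20:140,110,68 -18:133,105,65 -16:132,104,65 -14:131,104,65 -12:134,106,67 -10:140,111,69 -8:138,110,68 -6:140,111,69 -4:137,108,66 -2:114,90,56 0:133,107,67 2:157,127,81 4:151,123,78 6:151,122,78 8:151,122,77 10:151,121,77 12:154,125,79 14:147,119,76 16:144,117,75 18:149,121,77 20:149,120,77 22:149,120,77 24:153,123,79 26:168,136,87 28:114,94,60 30:54,46,31 32:56,47,32 34:105,85,55 36:147,117,75 38:151,121,78 40:154,124,80 42:155,125,81 44:154,124,80 46:153,123,80 48:154,123,79 50:153,123,79 52:153,123,80 54:154,123,80 56:154,123,80 58:154,123,79 60:153,124,79 62:154,124,81 64:154,124,80 66:155,122,75 68:156,119,66 70:149,137,116 72:149,157,160 74:155,160,157 76:155,159,157 78:172,177,177 80:145,148,149
bed+end x-28 104:153,156,157 106:137,140,142 108:88,89,89 110:56,57,55 112:67,71,69 114:119,125,127 116:128,116,97 118:93,70,37 120:65,55,35 122:105,99,76
[... 947 characters left out ...]
138,113,73 8:136,112,72 10:136,112,72 12:141,115,74 14:158,128,79 16:133,108,64 18:101,92,74 20:146,151,150 22:163,170,170 24:157,164,164 26:153,161,163 28:132,116,94 30:142,104,57 32:161,131,81 34:165,147,93 36:132,121,82 38:101,95,75 40:117,113,89 42:123,118,91 44:121,116,88 46:121,115,88
plate across -26:127,122,94 -24:133,126,97 -22:117,112,85 -20:104,98,73 -18:112,106,79 -16:142,142,137 -14:164,166,166 -12:172,173,165 -10:168,170,164 -8:169,172,167 -6:167,171,165 -4:165,168,163 -2:166,168,163 0:166,169,165 2:165,169,165 4:166,169,164 6:168,172,169 8:169,174,172 10:169,173,172 12:170,174,173 14:182,186,185 16:122,122,113 18:79,73,53 20:115,110,84 22:118,113,88 24:119,114,89 26:121,117,90
```

```bash
cat >> h.py <<'E'
def go(p,yd,tilt=None):
    """offset(mm), rotvec, in present tool axes, to TCP p with tool y along world angle yd (deg, mod 180), tool z = down or given"""
    o=ctrl.get_obs();A=R.from_rotvec(o['tool_rot']).as_matrix();best=None
    z=np.array([0,0,-1.]) if tilt is None else np.array(tilt)/np.linalg.norm(tilt)
    for s in(0,180):
        a=np.radians(yd+s);y=np.array([np.cos(a),np.sin(a),0]);y-=z*(y@z);y/=np.linalg.norm(y)
        r=R.from_matrix(A.T@np.c_[np.cross(y,z),y,z]).as_rotvec()
        if best is None or np.linalg.norm(r)<np.linalg.norm(best): best=r
    print('pos',o['tool_pos'].round(4),'off',(A.T@(np.array(p)-o['tool_pos'])*1e3).round(1),'rot',best.round(3),'q6',o['q'][5].round(2),'F',o['contact_force'].round(1),'grip',round(o['opening'],4),round(float(o['grip_force']),1),'t',o['t'])
E
python3 -c "
from h import *
print(R.from_rotvec(ctrl.get_obs()['tool_rot']).as_matrix().round(3))
go([.522,.2745,.15],23.2)
go([.5135,.3945,.15],-18.7)"
```

```text
[[-0.969  0.246 -0.   ]
 [ 0.246  0.969 -0.   ]
 [ 0.    -0.    -1.   ]]
pos [0.1539 0.6056 0.231 ] off [-438.3 -230.2   81.1] rot [-0.     0.     0.917] q6 -0.12 F [ 0.2 -0.3 -0.1] grip 0.0858 0.0 t 0.35
pos [0.1539 0.6056 0.231 ] off [-400.6 -116.    81.1] rot [-0.    -0.    -1.493] q6 -0.12 F [ 0.2 -0.3 -0.1] grip 0.0858 0.0 t 0.35
```

```bash
python3 -m handwheel '[{"gripper":-1,"offset":[-50,-26,5],"rotation":[0,0,0.11]},{"gripper":-1,"offset":[-105,-55,10],"rotation":[0,0,0.23]},{"gripper":-1,"offset":[-160,-84,15],"rotation":[0,0,0.35]},{"gripper":-1,"offset":[-215,-113,20],"rotation":[0,0,0.47]},{"gripper":-1,"offset":[-270,-142,30],"rotation":[0,0,0.59]},{"gripper":-1,"offset":[-325,-171,40],"rotation":[0,0,0.71]},{"gripper":-1,"offset":[-380,-200,60],"rotation":[0,0,0.82]},{"gripper":-1,"offset":[-438,-230,81],"rotation":[0,0,0.917]}]' 30
python3 -c "
from h import *
go([.522,.2745,.10],23.2)"
```

```text
t: 1.35
tool_pos: [0.5163, 0.2798, 0.1533]
tool_rot: [1.734, 2.619, 0.002]
contact_force: [0.6, 1.2, -0.5]
opening: 0.0856
grip_force: 0.0
pos [0.5163 0.2798 0.1533] off [-7.1  3.2 53.3] rot [ 0.001 -0.    -0.003] q6 -0.03 F [ 0.6  1.2 -0.5] grip 0.0856 0.0 t 1.35
```

```bash
python3 -m handwheel '[{"gripper":-1,"offset":[0,0,20],"rotation":[0,0,0]},{"gripper":-1,"offset":[0,0,40],"rotation":[0,0,0]},{"gripper":-1,"offset":[0,0,60],"rotation":[0,0,0]},{"gripper":-1,"offset":[0,0,70],"rotation":[0,0,0]},{"gripper":-1,"offset":[0,0,70],"rotation":[0,0,0]},{"gripper":-1,"offset":[0,0,70],"rotation":[0,0,0]},{"gripper":-1,"offset":[0,0,70],"rotation":[0,0,0]},{"gripper":-1,"offset":[0,0,70],"rotation":[0,0,0]}]'
python3 -c "
from h import *
go([.522,.2745,.02],23.2)"
```

```text
t: 2.35
tool_pos: [0.5152, 0.2814, 0.084]
tool_rot: [1.729, 2.622, 0.002]
contact_force: [-0.3, 0.4, -0.8]
opening: 0.0852
grip_force: 0.0
pos [0.5152 0.2814 0.084 ] off [-9.   3.5 64. ] rot [0.001 0.    0.   ] q6 -0.03 F [-0.3  0.4 -0.8] grip 0.0852 0.0 t 2.35
```

```bash
python3 -m handwheel '[{"gripper":-1,"offset":[-5,2,0],"rotation":[0,0,0]},{"gripper":-1,"offset":[-9,3.5,0],"rotation":[0,0,0]},{"gripper":-1,"offset":[-9,3.5,0],"rotation":[0,0,0]},{"gripper":-1,"offset":[-9,3.5,25],"rotation":[0,0,0]},{"gripper":-1,"offset":[-9,3.5,50],"rotation":[0,0,0]},{"gripper":-1,"offset":[-9,3.5,69],"rotation":[0,0,0]},{"gripper":-1,"offset":[-9,3.5,69],"rotation":[0,0,0]},{"gripper":-1,"offset":[-9,3.5,69],"rotation":[0,0,0]}]'
python3 -c "
from h import *
go([.522,.2745,.015],23.2)
s=cam('side');cv2.imwrite('pics/g1.png',cv2.resize(s['image'][180:320,210:370,::-1],None,fx=4,fy=4))"
```

```text
t: 3.35
tool_pos: [0.5222, 0.2746, 0.0151]
tool_rot: [1.729, 2.622, 0.002]
contact_force: [0.1, 0.4, 0.2]
opening: 0.0857
grip_force: 0.0
pos [0.5222 0.2746 0.0151] off [-0.  -0.2  0.1] rot [0.001 0.    0.   ] q6 -0.05 F [0.1 0.4 0.2] grip 0.0857 0.0 t 3.35
```

View pics/g1.png

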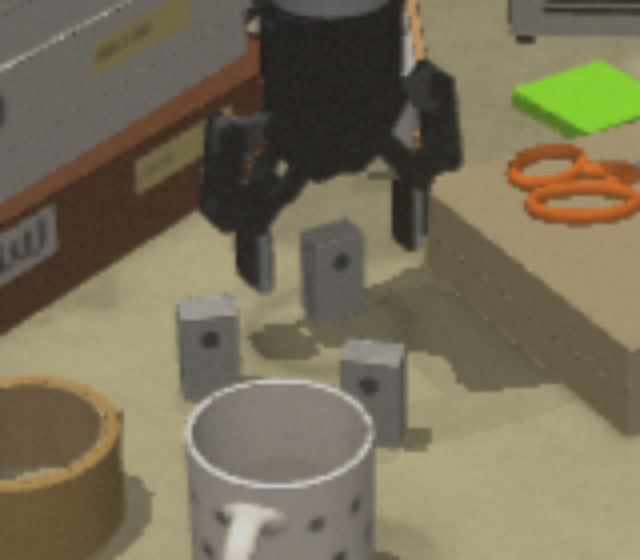

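The open fingers straddle the spacer at crop (332,270), clear of the scissors box at crop x > 430. I'll close the gripper.

```bash
python3 -m handwheel '[{"gripper":1,"offset":[0,0,0],"rotation":[0,0,0]},{"gripper":1,"offset":[0,0,0],"rotation":[0,0,0]},{"gripper":1,"offset":[0,0,0],"rotation":[0,0,0]},{"gripper":1,"offset":[0,0,0],"rotation":[0,0,0]},{"gripper":1,"offset":[0,0,0],"rotation":[0,0,0]},{"gripper":1,"offset":[0,0,0],"rotation":[0,0,0]},{"gripper":1,"offset":[0,0,0],"rotation":[0,0,0]},{"gripper":1,"offset":[0,0,0],"rotation":[0,0,0]}]' 40
python3 -m handwheel '[{"gripper":1,"offset":[0,0,-10],"rotation":[0,0,0]},{"gripper":1,"offset":[0,0,-30],"rotation":[0,0,0]},{"gripper":1,"offset":[0,0,-60],"rotation":[0,0,0]},{"gripper":1,"offset":[0,0,-90],"rotation":[0,0,0]},{"gripper":1,"offset":[0,0,-115],"rotation":[0,0,0]},{"gripper":1,"offset":[0,0,-115],"rotation":[0,0,0]},{"gripper":1,"offset":[0,0,-115],"rotation":[0,0,0]},{"gripper":1,"offset":[0,0,-115],"rotation":[0,0,0]}]'
python3 -c "
from m import *
J=jig([.4644,-.0330],86.42)
go([.43,.20,.13],-3.6)
go([.43,.06,.13],-3.6)
go(J(0,46,130),-3.6)"
```

```text
t: 4.4
tool_pos: [0.5219, 0.2744, 0.0147]
tool_rot: [1.729, 2.622, 0.001]
contact_force: [-1.0, 0.4, 4.3]
opening: 0.0294
grip_force: 40.0
t: 5.4
tool_pos: [0.5205, 0.2739, 0.1276]
tool_rot: [-1.728, -2.621, 0.004]
contact_force: [0.6, 0.4, -1.3]
opening: 0.0292
grip_force: 39.6
pos [0.5205 0.2739 0.1276] off [ -32.3 -112.3   -2.1] rot [-0.003  0.001  0.468] q6 -0.05 F [ 0.6  0.4 -1.3] grip 0.0292 39.6 t 5.4
pos [0.5205 0.2739 0.1276] off [-160.9 -167.4   -1.9] rot [-0.003  0.001  0.468] q6 -0.05 F [ 0.6  0.4 -1.3] grip 0.0292 39.6 t 5.4
pos [0.5205 0.2739 0.1276] off [-218.9 -151.7   -2. ] rot [-0.003  0.001  0.468] q6 -0.05 F [ 0.6  0.4 -1.3] grip 0.0292 39.6 t 5.4
```

```bash
python3 -m handwheel '[{"gripper":1,"offset":[-10,-38,-2],"rotation":[0,0,0.12]},{"gripper":1,"offset":[-21,-75,-2],"rotation":[0,0,0.24]},{"gripper":1,"offset":[-32,-112,-2],"rotation":[0,0,0.36]},{"gripper":1,"offset":[-64,-126,-2],"rotation":[0,0,0.468]},{"gripper":1,"offset":[-96,-140,-2],"rotation":[0,0,0.468]},{"gripper":1,"offset":[-128,-153,-2],"rotation":[0,0,0.468]},{"gripper":1,"offset":[-161,-167,-2],"rotation":[0,0,0.468]},{"gripper":1,"offset":[-161,-167,-2],"rotation":[0,0,0.468]}]'
python3 -c "
from m import *
J=jig([.4644,-.0330],86.42)
go(J(0,46,100),-3.6)"
```

```text
t: 6.4
tool_pos: [0.4309, 0.059, 0.1303]
tool_rot: [-2.293, -2.146, 0.002]
contact_force: [0.5, 0.0, -0.7]
opening: 0.0292
grip_force: 39.9
pos [0.4309 0.059  0.1303] off [-43.5  39.4  30.3] rot [-0.002  0.    -0.004] q6 0.03 F [ 0.5  0.  -0.7] grip 0.0292 39.9 t 6.4
```

```bash
python3 -m handwheel '[{"gripper":1,"offset":[-12,10,5],"rotation":[0,0,0]},{"gripper":1,"offset":[-24,20,10],"rotation":[0,0,0]},{"gripper":1,"offset":[-36,30,20],"rotation":[0,0,-0.004]},{"gripper":1,"offset":[-43.5,39.4,30],"rotation":[0,0,-0.004]},{"gripper":1,"offset":[-43.5,39.4,30],"rotation":[0,0,-0.004]},{"gripper":1,"offset":[-43.5,39.4,30],"rotation":[0,0,-0.004]},{"gripper":1,"offset":[-43.5,39.4,30],"rotation":[0,0,-0.004]},{"gripper":1,"offset":[-43.5,39.4,30],"rotation":[0,0,-0.004]}]'
python3 -c "
from m import *
J=jig([.4644,-.0330],86.42)
go(J(0,46,40),-3.6)
s=cam('side');cv2.imwrite('pics/p1.png',cv2.resize(s['image'][130:240,240:380,::-1],None,fx=5,fy=5))
for x in(-15,15):
  for y in(36,56): print(proj(s,J(x,y,12)).round(1))"
```

```text
t: 7.4
tool_pos: [0.4681, 0.0149, 0.1017]
tool_rot: [2.285, 2.155, 0.001]
contact_force: [0.7, -0.4, -1.1]
opening: 0.0295
grip_force: 40.0
pos [0.4681 0.0149 0.1017] off [-2.  -0.8 61.7] rot [0.001 0.    0.004] q6 -0.07 F [ 0.7 -0.4 -1.1] grip 0.0295 40.0 t 7.4
[308.2 198.8]
[308.7 202. ]
[297.  199.1]
[297.3 202.3]
```

View pics/p1.png

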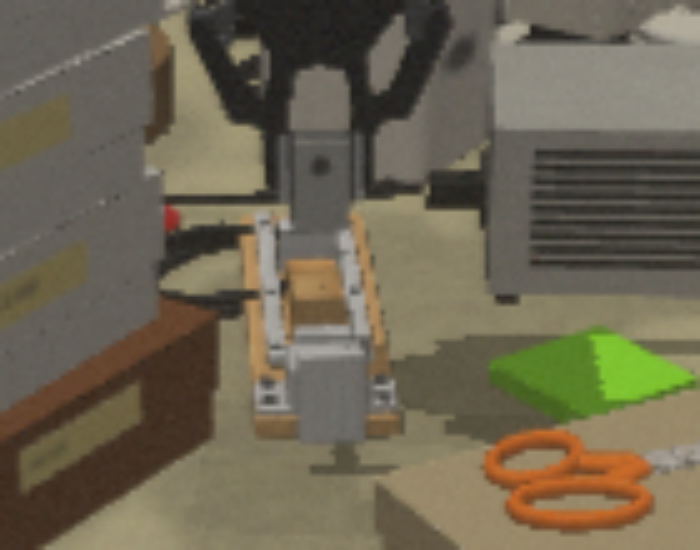

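The spacer hangs upright at crop (322,180), in line with the rails. The block's end is visible at (318,300) and the plate at (333,395). I'll lower it.

```bash
python3 -m handwheel '[{"gripper":1,"offset":[-2,-0.8,0],"rotation":[0,0,0.004]},{"gripper":1,"offset":[-2,-0.8,15],"rotation":[0,0,0.004]},{"gripper":1,"offset":[-2,-0.8,30],"rotation":[0,0,0.004]},{"gripper":1,"offset":[-2,-0.8,45],"rotation":[0,0,0.004]},{"gripper":1,"offset":[-2,-0.8,55],"rotation":[0,0,0.004]},{"gripper":1,"offset":[-2,-0.8,55],"rotation":[0,0,0.004]},{"gripper":1,"offset":[-2,-0.8,55],"rotation":[0,0,0.004]},{"gripper":1,"offset":[-2,-0.8,55],"rotation":[0,0,0.004]}]'
python3 -c "
from m import *
J=jig([.4644,-.0330],86.42)
go(J(0,46,27),-3.6)"
```

```text
t: 8.45
tool_pos: [0.4678, 0.0126, 0.047]
tool_rot: [2.289, 2.15, 0.001]
contact_force: [-0.5, -0.3, -0.1]
opening: 0.0295
grip_force: 40.0
pos [0.4678 0.0126 0.047 ] off [ 0.3 -0.6 20. ] rot [ 0.001  0.    -0.   ] q6 -0.07 F [-0.5 -0.3 -0.1] grip 0.0295 40.0 t 8.45
```

```bash
python3 -m handwheel '[{"gripper":1,"offset":[0,-0.5,5],"rotation":[0,0,0]},{"gripper":1,"offset":[0,-0.5,9],"rotation":[0,0,0]},{"gripper":1,"offset":[0,-0.5,12],"rotation":[0,0,0]},{"gripper":1,"offset":[0,-0.5,15],"rotation":[0,0,0]},{"gripper":1,"offset":[0,-0.5,17],"rotation":[0,0,0]},{"gripper":1,"offset":[0,-0.5,19],"rotation":[0,0,0]},{"gripper":1,"offset":[0,-0.5,19],"rotation":[0,0,0]},{"gripper":1,"offset":[0,-0.5,19],"rotation":[0,0,0]}]'
python3 -c "
from m import *
J=jig([.4644,-.0330],86.42)
go(J(0,46,27),-3.6)"
```

```text
t: 9.45
tool_pos: [0.4668, 0.0127, 0.0274]
tool_rot: [2.29, 2.15, 0.0]
contact_force: [-0.3, -0.7, -0.8]
opening: 0.0297
grip_force: 40.0
pos [0.4668 0.0127 0.0274] off [0.3 0.5 0.4] rot [ 0.  0. -0.] q6 -0.07 F [-0.3 -0.7 -0.8] grip 0.0297 40.0 t 9.45
```

```bash
python3 -m handwheel '[{"gripper":1,"offset":[0,0,0.8],"rotation":[0,0,0]},{"gripper":1,"offset":[0,0,0.8],"rotation":[0,0,0]},{"gripper":0.2,"offset":[0,0,0.8],"rotation":[0,0,0]},{"gripper":0,"offset":[0,0,0.8],"rotation":[0,0,0]},{"gripper":-0.2,"offset":[0,0,0.8],"rotation":[0,0,0]},{"gripper":-0.2,"offset":[0,0,0.8],"rotation":[0,0,0]},{"gripper":-0.2,"offset":[0,0,0.8],"rotation":[0,0,0]},{"gripper":-0.2,"offset":[0,0,0.8],"rotation":[0,0,0]}]'
python3 -m handwheel '[{"gripper":-0.2,"offset":[0,0,-5],"rotation":[0,0,0]},{"gripper":-0.2,"offset":[0,0,-15],"rotation":[0,0,0]},{"gripper":-0.2,"offset":[0,0,-30],"rotation":[0,0,0]},{"gripper":-0.2,"offset":[0,0,-50],"rotation":[0,0,0]},{"gripper":0.2,"offset":[0,0,-75],"rotation":[0,0,0]},{"gripper":0.6,"offset":[0,0,-100],"rotation":[0,0,0]},{"gripper":1,"offset":[0,0,-100],"rotation":[0,0,0]},{"gripper":1,"offset":[0,0,-100],"rotation":[0,0,0]}]'
python3 -c "
from m import *
J=jig([.4644,-.0330],86.42)
t=[.35,0,-.94]
go([.43,.05,.15],-3.6,t)
go([.43,.20,.15],-3.6,t)
go(J(-5,178,150),-3.6,t)"
```

```text
t: 10.45
tool_pos: [0.4666, 0.0127, 0.0265]
tool_rot: [-2.29, -2.15, 0.0]
contact_force: [0.9, 0.4, -0.5]
opening: 0.0512
grip_force: 0.0
t: 11.45
tool_pos: [0.4663, 0.0127, 0.1261]
tool_rot: [-2.29, -2.15, 0.0]
contact_force: [-0.1, 0.3, -0.4]
opening: -0.0
grip_force: 0.0
pos [0.4663 0.0127 0.1261] off [ 34.9 -38.6 -23.8] rot [-0.356  0.023  0.004] q6 -0.07 F [-0.1  0.3 -0.4] grip -0.0 0.0 t 11.45
pos [0.4663 0.0127 0.1261] off [184.6 -48.  -23.8] rot [-0.356  0.023  0.004] q6 -0.07 F [-0.1  0.3 -0.4] grip -0.0 0.0 t 11.45
pos [0.4663 0.0127 0.1261] off [132.2  -4.1 -23.9] rot [-0.356  0.023  0.004] q6 -0.07 F [-0.1  0.3 -0.4] grip -0.0 0.0 t 11.45
```

```bash
python3 -m handwheel '[{"gripper":1,"offset":[0,-20,-10],"rotation":[-0.09,0,0]},{"gripper":1,"offset":[12,-38,-24],"rotation":[-0.18,0,0]},{"gripper":1,"offset":[35,-45,-24],"rotation":[-0.27,0.01,0]},{"gripper":1,"offset":[70,-47,-24],"rotation":[-0.356,0.023,0.004]},{"gripper":1,"offset":[110,-48,-24],"rotation":[-0.356,0.023,0.004]},{"gripper":1,"offset":[150,-48,-24],"rotation":[-0.356,0.023,0.004]},{"gripper":1,"offset":[170,-48,-24],"rotation":[-0.356,0.023,0.004]},{"gripper":1,"offset":[170,-48,-24],"rotation":[-0.356,0.023,0.004]}]'
python3 - <<'E'
from m import *
J=jig([.4644,-.0330],86.42)
t=[.35,0,-.94]
go(J(-5,180,100),-3.6,t)
go(J(-5,180,45),-3.6,t)
d=cam('top');cv2.imwrite('pics/t2.png',cv2.resize(d['image'][180:300,230:410,::-1],None,fx=4.4,fy=4.4,interpolation=cv2.INTER_CUBIC))
roi=(318,232,24,24);c=big(mask(d,roi,6,lambda h:(h[...,1]<45)&(h[...,2]>125)),4)
A=np.array([J(0,0,0)[:2],(J(1000,0,0)-J(0,0,0))[:2],(J(0,1000,0)-J(0,0,0))[:2]])
for k in c:
    w=np.array([plane(d,p,.062)[:2] for p in full(k,roi,6)]);w=(w-A[0])@np.c_[A[1],A[2]]
    print(cv2.minAreaRect((w*1e3).astype(np.float32)))
E
```

```text
t: 12.45
tool_pos: [0.4284, 0.1862, 0.1488]
tool_rot: [2.098, 1.968, 0.374]
contact_force: [0.2, -0.5, -0.7]
opening: 0.0
grip_force: 0.0
pos [0.4284 0.1862 0.1488] off [-37.7  25.2  60.4] rot [-0.003  0.     0.003] q6 0.42 F [ 0.2 -0.5 -0.7] grip 0.0 0.0 t 12.45
pos [0.4284 0.1862 0.1488] off [-38.9   6.2 112. ] rot [-0.003  0.     0.003] q6 0.42 F [ 0.2 -0.5 -0.7] grip 0.0 0.0 t 12.45
((-6.965304374694824, 34.8641357421875), (39.23139572143555, 38.4056282043457), 87.3803939819336)
((22.666976928710938, 42.06779098510742), (46.59188461303711, 9.614151954650879), 89.39688873291016)
((0.49321746826171875, 77.73268127441406), (29.45163345336914, 10.478178977966309), 3.4974653720855713)
((-23.664167404174805, 62.72472381591797), (10.54606819152832, 5.752203464508057), 38.096187591552734)
```

View pics/t2.png

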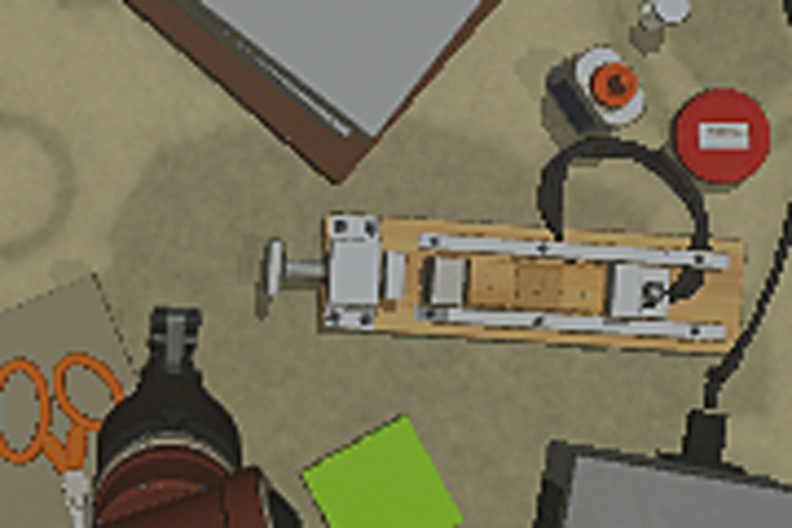

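The spacer stands square between the rails at crop (448,280), beside the block's tall end at x ≈ 468. The pad is at x ≈ 403. The shut, tilted fingers are at (176,330), and the plate's outer face is at (266,268).

```bash
python3 -m handwheel '[{"gripper":1,"offset":[-19,12,30],"rotation":[0,0,0]},{"gripper":1,"offset":[-38,25,60],"rotation":[0,0,0]},{"gripper":1,"offset":[-38,25,60],"rotation":[0,0,0]},{"gripper":1,"offset":[-38.5,16,85],"rotation":[0,0,0]},{"gripper":1,"offset":[-39,6,112],"rotation":[0,0,0]},{"gripper":1,"offset":[-39,6,112],"rotation":[0,0,0]},{"gripper":1,"offset":[-39,6,112],"rotation":[0,0,0]},{"gripper":1,"offset":[-39,6,112],"rotation":[0,0,0]}]'
python3 - <<'E'
from m import *
J=jig([.4644,-.0330],86.42)
t=[.35,0,-.94]
for y in (180,166,150,140):go(J(-5,y,45),-3.6,t)
d=cam('side');cv2.imwrite('pics/s3.png',cv2.resize(d['image'][140:260,230:390,::-1],None,fx=4.4,fy=4.4,interpolation=cv2.INTER_CUBIC))
E
```

```text
t: 13.5
tool_pos: [0.473, 0.1463, 0.0488]
tool_rot: [2.097, 1.961, 0.382]
contact_force: [-0.2, -0.3, -0.6]
opening: -0.0001
grip_force: 0.0
pos [0.473  0.1463 0.0488] off [ 0.4 -3.5  2.8] rot [ 0.004 -0.001 -0.   ] q6 0.31 F [-0.2 -0.3 -0.6] grip -0.0001 0.0 t 13.5
pos [0.473  0.1463 0.0488] off [-13.6  -3.4   2.5] rot [ 0.004 -0.001 -0.   ] q6 0.31 F [-0.2 -0.3 -0.6] grip -0.0001 0.0 t 13.5
pos [0.473  0.1463 0.0488] off [-29.6  -3.3   2.1] rot [ 0.004 -0.001 -0.   ] q6 0.31 F [-0.2 -0.3 -0.6] grip -0.0001 0.0 t 13.5
pos [0.473  0.1463 0.0488] off [-39.6  -3.2   1.9] rot [ 0.004 -0.001 -0.   ] q6 0.31 F [-0.2 -0.3 -0.6] grip -0.0001 0.0 t 13.5
```

View pics/s3.png

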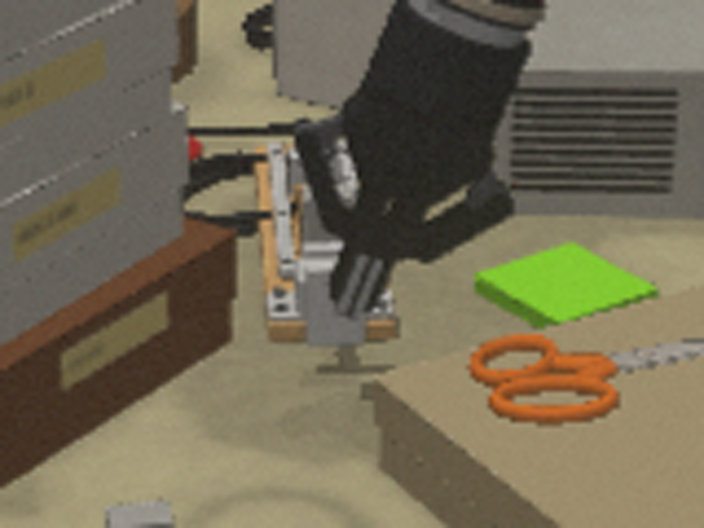

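The fingers' tips at crop (355,300) are in front of the plate at (335,310). The tilt keeps the gripper body well clear of the box stack. I'll push in stages.

```bash
python3 -m handwheel '[{"gripper":1,"offset":[-3,-3,2],"rotation":[0,0,0]},{"gripper":1,"offset":[-6,-3,2],"rotation":[0,0,0]},{"gripper":1,"offset":[-9,-3,2],"rotation":[0,0,0]},{"gripper":1,"offset":[-12,-3,2],"rotation":[0,0,0]},{"gripper":1,"offset":[-15,-3,2],"rotation":[0,0,0]},{"gripper":1,"offset":[-18,-3,2],"rotation":[0,0,0]},{"gripper":1,"offset":[-20,-3,2],"rotation":[0,0,0]},{"gripper":1,"offset":[-20,-3,2],"rotation":[0,0,0]}]'
python3 -m handwheel '[{"gripper":1,"offset":[-2,0,0],"rotation":[0,0,0]},{"gripper":1,"offset":[-4,0,0],"rotation":[0,0,0]},{"gripper":1,"offset":[-6,0,0],"rotation":[0,0,0]},{"gripper":1,"offset":[-8,0,0],"rotation":[0,0,0]},{"gripper":1,"offset":[-8,0,0],"rotation":[0,0,0]},{"gripper":1,"offset":[-8,0,0],"rotation":[0,0,0]},{"gripper":1,"offset":[-8,0,0],"rotation":[0,0,0]},{"gripper":1,"offset":[-8,0,0],"rotation":[0,0,0]}]'
cat > f.py <<'E'
from m import *
o=ctrl.get_obs();y=np.array([np.cos(np.radians(86.42)),np.sin(np.radians(86.42))])
p=o['tool_pos'][:2]-[.4644,-.033];print('jig x,y',((p@[y[1],-y[0]])*1e3).round(1),((p@y)*1e3).round(1),'push',(o['contact_force'][:2]@y).round(2),o['contact_force'].round(1),'t',o['t'])
E
python3 f.py
```

```text
t: 14.55
tool_pos: [0.4684, 0.1261, 0.0435]
tool_rot: [2.099, 1.962, 0.378]
contact_force: [-0.7, 1.6, 0.5]
opening: -0.0002
grip_force: 0.9
t: 15.55
tool_pos: [0.468, 0.1183, 0.0433]
tool_rot: [2.099, 1.963, 0.378]
contact_force: [1.1, 1.6, 0.4]
opening: -0.0001
grip_force: 1.0
jig x,y -5.9 151.3 push 1.71 [1.1 1.6 0.4] t 15.55
```

```bash
python3 -m handwheel '[{"gripper":1,"offset":[-1,0,0],"rotation":[0,0,0]},{"gripper":1,"offset":[-2,0,0],"rotation":[0,0,0]},{"gripper":1,"offset":[-3,0,0],"rotation":[0,0,0]},{"gripper":1,"offset":[-4,0,0],"rotation":[0,0,0]},{"gripper":1,"offset":[-4,0,0],"rotation":[0,0,0]},{"gripper":1,"offset":[-4,0,0],"rotation":[0,0,0]},{"gripper":1,"offset":[-4,0,0],"rotation":[0,0,0]},{"gripper":1,"offset":[-4,0,0],"rotation":[0,0,0]}]'; python3 f.py
python3 -m handwheel '[{"gripper":1,"offset":[-0.5,0,0],"rotation":[0,0,0]},{"gripper":1,"offset":[-1,0,0],"rotation":[0,0,0]},{"gripper":1,"offset":[-1.5,0,0],"rotation":[0,0,0]},{"gripper":1,"offset":[-2,0,0],"rotation":[0,0,0]},{"gripper":1,"offset":[-2,0,0],"rotation":[0,0,0]},{"gripper":1,"offset":[-2,0,0],"rotation":[0,0,0]},{"gripper":1,"offset":[-2,0,0],"rotation":[0,0,0]},{"gripper":1,"offset":[-2,0,0],"rotation":[0,0,0]}]'; python3 f.py
```

```text
t: 16.55
tool_pos: [0.4677, 0.1143, 0.0432]
tool_rot: [2.099, 1.963, 0.378]
contact_force: [-0.3, 3.0, 3.4]
opening: 0.0001
grip_force: 1.6
jig x,y -5.9 147.2 push 3.01 [-0.3  3.   3.4] t 16.55
t: 17.55
tool_pos: [0.4677, 0.1142, 0.0433]
tool_rot: [2.101, 1.963, 0.384]
contact_force: [2.2, 13.2, 0.9]
opening: -0.0004
grip_force: 6.6
jig x,y -5.9 147.1 push 13.29 [ 2.2 13.2  0.9] t 17.55
```

Force jumped to 13 N at about 21 mm travel, well short of the plunger's 30 mm stop. I'll ease off slightly and check by picture.

```bash
python3 -m handwheel '[{"gripper":1,"offset":[0.4,0,0],"rotation":[0,0,0]},{"gripper":1,"offset":[0.4,0,0],"rotation":[0,0,0]},{"gripper":1,"offset":[0.4,0,0],"rotation":[0,0,0]},{"gripper":1,"offset":[0.4,0,0],"rotation":[0,0,0]},{"gripper":1,"offset":[0.4,0,0],"rotation":[0,0,0]},{"gripper":1,"offset":[0.4,0,0],"rotation":[0,0,0]},{"gripper":1,"offset":[0.4,0,0],"rotation":[0,0,0]},{"gripper":1,"offset":[0.4,0,0],"rotation":[0,0,0]}]'; python3 f.py
python3 - <<'E'
from m import *
J=jig([.4644,-.0330],86.42)
d=cam('top');cv2.imwrite('pics/t4.png',cv2.resize(d['image'][205:280,270:410,::-1],None,fx=5.6,fy=5.6,interpolation=cv2.INTER_CUBIC))
for n,y,z in (('pad70',70,40),('pad45',45,40),('stop-62',-62,40)):print(n,((proj(d,J(0,y,z))-[270,205])*5.6).round())
E
```

```text
t: 18.55
tool_pos: [0.4677, 0.1142, 0.0433]
tool_rot: [2.101, 1.963, 0.383]
contact_force: [1.7, 10.2, 1.6]
opening: 0.0
grip_force: 5.6
jig x,y -5.9 147.1 push 10.25 [ 1.7 10.2  1.6] t 18.55
pad70 [288. 209.]
pad45 [338. 212.]
stop-62 [553. 226.]
```

View pics/t4.png

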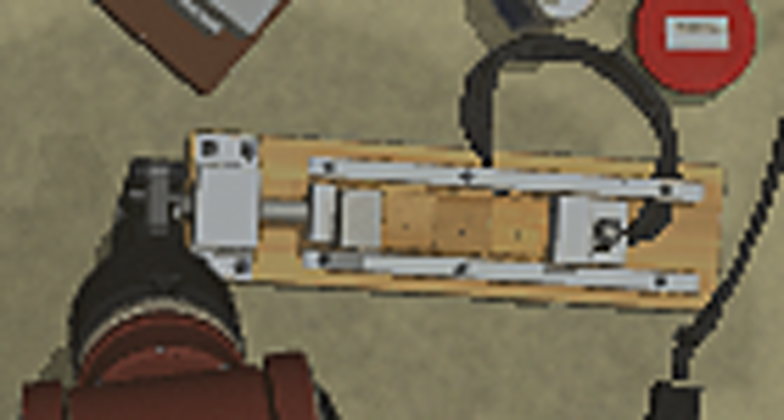

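The pad at crop x ≈ 336 bears on the spacer (342–382), the spacer on the block (384–553) and the block on the stop. The plunger is in by 21–24 mm and held at 10 N, so I'm handing in.

```bash
python3 f.py; python3 -c "
from station import ctrl
print(ctrl.finish_job())"
```

```text
jig x,y -5.9 147.1 push 10.78 [ 1.9 10.7  1.3] t 18.6
the job is handed in; nothing more can be done
None
```

I handed the job in with one spacer clamped between the block and the plunger. The plunger was held in about 21–24 mm, short of its 30 mm stop, at about 10 N. The two unused spacers stayed where they stood, and the hand-in call returned no verdict.

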